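# Set and load the cross-drill jig

## Task

Get the drill jig ready for the next hole, using your fingertips only: roll the top of the knurled wheel toward the black bar until the pointer on the stop slide stands opposite the pointer of the setting rider, without pushing the slide itself or shifting the rider. Then push the bar along its V from its free end, gently, until its other end bears on the stop and the setting is kept, and last swing the upright drill leaf down until its pads rest on the bar. Never lift the bar out of the V, and leave the tools lying around where they are.

Things in the scene. Friction and masses are not known exactly. Their poses are not given: they have to be found in the camera images.
- jig: Cross-drill jig fixed to the bench, grey base 110 x 262 x 12 mm. Origin on the bench below the bar's axis and below the closed leaf's bush; z up, +y along the bar to the stop, +x to the leaf's hinge (away from the robot). In mm: base x -50..60, y -90..172; V-blocks x -27..27, y -75..45, top z 36; bar axis x 0, z 35.8; leaf's front rest x -43..-31, y -17..17, top z 54.
- wheel (a joint): Angle (rad) of the knurled steel wheel, 66 mm diameter, 16 mm wide, level axis along jig x, at the jig's front; 0 at the start. Grows as the top of the rim moves toward the bar (jig -y), and turns both ways. A rack and pinion takes the stop slide along with the top of the rim, a third as far: 11 mm per rad. About 3.5 N at the rim turn it; it stays where left.
- wheel_axis (a point): Centre of the knurled wheel: x -62, y 115, z 44 mm in the jig frame. The rim spans x -70..-54 and its top is 77 mm above the bench. Its bearing block behind it (x -50..-38) reaches up to z 57.
- stop: Steel stop slide with rack at the jig's +y end, x -35..23, 55 mm long in y, top z 66. It slides along jig y, 45 mm in all; more than about 10 N on it would push it back. Origin at bench level straight below the stop face.
- stop_face (a point): Centre of the flat face (16 mm diameter) of the round stop pin on the slide. It looks along jig -y at the bar's end, on the bar's axis.
- stop_index (a point): Tip of the dark pointer on top of the stop slide, which points to jig +x; 49.5 mm to +y of the stop face, 64.5 mm above the bench.
- rider_mark (a point): Tip of the setting rider's pointer, which points to jig -x. The rider is a small clamp with thumbscrew, 14 mm long, 80 mm high, on the scale rail (x 49..59, y 54..166, top z 66). The stop is set when stop_index and rider_mark have the same jig y (tips 1 mm apart in x). At the start the slide stands 12 to 30 mm short, on the +y side.
- bar_inner (a point): Centre of the end face toward the stop of the black nylon bar (28 mm diameter, 160 mm long, about 0.19 kg), which lies loose in the V along jig y. At the start it is 41 to 65 mm from the stop face.
- bar_outer (a point): Centre of the bar's free end face, away from the stop: the face to push on, toward jig +y. It overhangs the V-blocks by 12 mm or more and nothing stands beyond it.
- leaf (a joint): Angle (rad) of the steel drill leaf: 0 = closed, level, its two pads on the bar; starts open at 1.65 to 1.85, just past upright, leaning away from the robot. Hinge axis along jig y at x 45, z 58 mm. Leaf y -25..25, 9 mm thick, outer face 5 mm off the axis plane. The stiff hinge holds at any angle; 1 to 3 N at the tab move it.
- leaf_tab (a point): Middle of the thumb tab (22 mm wide) at the leaf's end, on its outer face, which is the top when closed: 90 mm from the hinge axis, 4 mm off the axis plane. The tab ends at 96 mm, the full-width plate at 82 mm. The bush, 23 mm wide and 9 mm proud of the outer face, is 45 mm from the axis.
- caliper: Digital caliper, 75 x 220 x 16 mm, lying in front of the jig. Leave it.
- deburr_tool: Deburring tool with a blue handle, 17 x 137 mm, lying in front of the jig. Leave it.
- chip_brush: Chip brush, 50 x 236 x 14 mm, lying behind the jig at the right. Leave it.
- parallel_1: Ground steel parallel, 10 x 150 x 24 mm, lying at the left of the jig. Leave it.
Mind the look-alikes: they are no part of the job. There is more than one size of the part that bears bar_inner; the job needs the larger.

How it is judged:
By the outcome, as a careful person would: the job done as asked, in the order asked, and still so for the second after the job is handed in, with the robot touching nothing.
It also fails if it takes over 72 s, if anything falls off the work surface, if the arm or the gripper's body presses on something with over 40 N, if the wrist force passes 120 N, or if a joint passes its speed limit or range.

## Robot

A 6-joint arm with a two-finger parallel gripper is mounted at the origin on a cart in front of the work surface, level with it; the furniture and walls round the work are solid. World frame = base frame: x ahead of the robot, y to its left, z up, the work surface at z = 0. Lengths are in m, angles in rad, forces in N, time in s.
With the tool pointing down it reaches from about 0.25 to 0.725 m from the base axis. Payload 4 kg.
Tool frame: the origin (TCP) lies midway between the tips of the shut fingers; the grasp point (between the pads) lies 19 mm behind it (bot.grip_point_offset is the distance from the TCP to the grasp point, in m); z points along the fingers, y is the line along which they close (so a half turn about z gives the same grasp; the last joint's range is limited). The gripper opens to 85 mm and grips with 20 to 120 N. Pads are 22 mm wide; open, the fingers measure 114 mm over their backs; the gripper's body (76 mm by 85 mm) begins 54 mm behind the grasp point. The pads swing forward as they close: fully open they stand 13 mm farther back than shut.
Start: joints at [1.108, 0.241, 0.005, 1.335, 0, 1.571], TCP at [0.223, 0.447, 0.231] pointing down, gripper open.
Joint ranges: [-2.72, 2.72], [-1.05, 1.87], [-1.09, 1.28], [-1.99, 2.15], [-1.42, 1.44], [-3.14, 3.14]. Speed limits (rad/s): [2.79, 2.79, 3.14, 3.14, 3.14, 3.14].

## Interface

Orientations are given as a unit quaternion [x, y, z, w].
In Python, from workcell import bot gives the robot as it stands.
- The arm moves only by the tool step_arm, never from a script. Its argument "targets" is text: rows parted by semicolons, each of 7 numbers parted by spaces: the opening, from -1 (shut) to 1 (fully open), so that 0 is half open, then the shift along the world's x, y, z normalised to -1 to 1, where 1 is 0.5 m, then the turn, a rotation vector about the world's x, y, z normalised to -1 to 1, where 1 is pi/4 rad. In form: gripper x y z wx wy wz; .... A call has 1 to 10 rows; each row is the pose to reach, as a shift and turn from the pose commanded when the call began; what a row does not reach only later rows make up. A row lasts 1/12 s, in which the tool goes at most 41.7 mm and 7.16 degrees, less where a joint would pass 70% of its speed; a pose out of reach is approached as far as the arm can. A call with a number of a shift or a turn outside -1 to 1 is refused whole. A call with a gripper value outside its range is refused whole. The fingers move at their own pace and stop on an object; the grip force is fixed at half the most. Time passes only in rows, so rows that repeat a pose let the fingers close. It gives the time, the measured TCP pose, the force, the opening and the grip force at its end, in the units of the state.
- bot.get_obs(): the state, without advancing time (a new reading comes with each control period).
- bot.camera(name): name is "side" or "top" or "wrist"; returns the picture (420x560x3 uint8, red, green, blue); there is no depth.
- bot.camera_info(name): a dict with "vertical_fov" (degrees; the focal length in pixels is half the picture's height over the tangent of half this angle, whatever the lens; pixels are square), "cx", "cy" (the principal point, pixels), "D" ([k1, k2, p1, p2, k3] as OpenCV has them; the pictures are not rectified), "pose" (4x4, takes a point from camera to world coordinates). Camera axes: x right, y up, looking along -z (the intrinsics and any distortion apply to the point x, -y, -z); pixel columns grow to the right and rows downward; lengths in m; the calibration is good to about 2 mm. A picture is of the moment at which its call begins: read the wrist's pose just before it. camera_info takes no time and is no camera call; for the wrist camera it gives the pose at the moment of the call.
- bot.job_done(): hands the job in; it is judged then, once.
The state is a dict: "clock": time; "joint_pos": joint angles; "joint_vel": joint speeds; "tau": joint torques, N m; "eef_pos": TCP position; "tool_rot": TCP orientation; "ft_force": force on the tool from outside, world axes, zero at the start; "ft_torque": the same for the moment, N m; "grip_width": finger opening in m; "grasp_force": force on a finger pad.
Only numpy, scipy, OpenCV 4.12 (cv2) and the standard library are available. Lean on these libraries where they do the work, as an engineer would, in place of code of your own. Each camera call takes 0.05 s, during which the arm holds its last target. There are 200 camera calls.

## Working session

There is one attempt and no reset: what is moved stays moved. The work goes in short steps, Python scripts to look and compute and a tool call to move; the robot and the scene stay as the last step left them, time stands still between calls to the robot, and variables do not carry over. Pictures are saved under pics/ and viewed, at most 10 in all, crops included, and the job is handed in when it is done.

Besides the shell and the picture viewer there is one more tool, called by a JSON object that holds its "api" and its "payload", one argument or row to a line. step_arm: Moves the arm, as the interface text tells. Scaled input: -1 to 1 covers 0.5 m each way for a shift and pi/4 rad each way for a turn. Its arguments: {"type":"object","properties":{"targets":{"type":"string"}},"required":["targets"]}

```bash
ls; mkdir -p pics
python3 - <<'E'
from workcell import bot
import cv2
o=bot.get_obs(); print({k:o[k] for k in('clock','eef_pos','tool_rot','grip_width','ft_force')})
for n in('top','side'):
    i=bot.camera_info(n); print(n,i)
    cv2.imwrite(f'pics/{n}0.png',bot.camera(n)[:,:,::-1])
E
```

```text
pics
{'clock': 0.0, 'eef_pos': array([0.22293372, 0.44685478, 0.23042076]), 'tool_rot': array([ 2.29328776e-01,  9.73348477e-01, -9.98103289e-04, -2.42802907e-04]), 'grip_width': 0.08510175264299202, 'ft_force': array([-0.54795591,  0.73539246,  0.83428741])}
top {'vertical_fov': 48.12369442944736, 'cx': 284.99696830487335, 'cy': 208.94980257465693, 'D': array([-0.14356706,  0.        ,  0.        ,  0.        ,  0.        ]), 'pose': array([[-0.01349491,  0.99745589, -0.06999736,  0.44637282],
       [-0.99967364, -0.01497721, -0.02069512,  0.01452691],
       [-0.02169084,  0.06969523,  0.99733248,  1.47935635],
       [ 0.        ,  0.        ,  0.        ,  1.        ]])}
side {'vertical_fov': 43.04130860145713, 'cx': 274.92659832455234, 'cy': 200.43544526509137, 'D': array([-0.03562371,  0.        ,  0.        ,  0.        ,  0.        ]), 'pose': array([[ 0.85905587,  0.21757984, -0.46333792, -0.03530632],
       [-0.51133486,  0.32292552, -0.79640176, -0.97863209],
       [-0.02365733,  0.92107444,  0.38866722,  0.58048362],
       [ 0.        ,  0.        ,  0.        ,  1.        ]])}
```

View pics/top0.png

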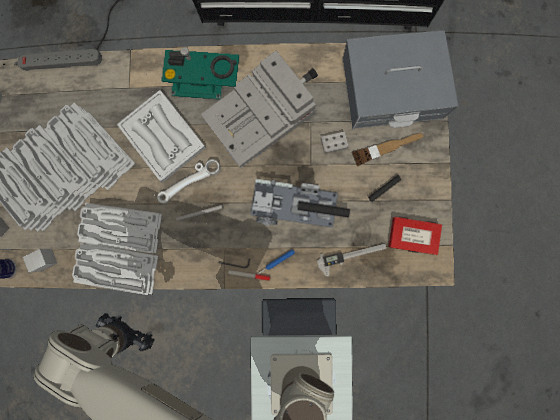

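View pics/side0.png

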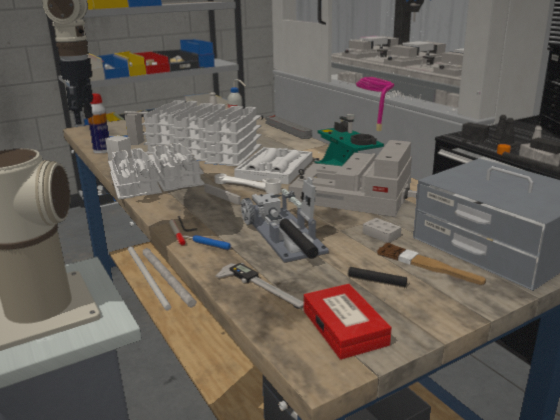

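The top view shows the jig at about (295,202), with the bar's free end to the right at about (349,210). The loose bar at (384,187) is a look-alike. I'll enlarge both views.

```bash
cat > h.py <<'E'
import numpy as np, cv2
from workcell import bot
def KD(i,h=420):
    f=h/2/np.tan(np.radians(i['vertical_fov'])/2)
    return np.array([[f,0,i['cx']],[0,f,i['cy']],[0,0,1]]),i['D']
S=np.diag([1.,-1,-1])
def ray(i,uv):
    K,D=KD(i); p=cv2.undistortPoints(np.array([[uv]],float),K,D)[0,0]
    R=i['pose'][:3,:3]; return i['pose'][:3,3],R@S@np.array([p[0],p[1],1])
def atz(i,uv,z):
    o,d=ray(i,uv); return o+d*(z-o[2])/d[2]
def proj(i,P):
    P=np.atleast_2d(P).astype(float); K,D=KD(i); R=S@i['pose'][:3,:3].T; t=-R@i['pose'][:3,3]
    return cv2.projectPoints(P,cv2.Rodrigues(R)[0],t,K,D)[0][:,0]
def crop(src,dst,x0,y0,w,h,s):
    im=cv2.imread(src)[y0:y0+h,x0:x0+w]; im=cv2.resize(im,None,fx=s,fy=s,interpolation=cv2.INTER_CUBIC)
    for k in range(0,w,10):
        cv2.putText(im,str(x0+k),(k*s,10),0,.35,(0,255,255)); cv2.line(im,(k*s,12),(k*s,18),(0,255,255))
    for k in range(0,h,10):
        cv2.putText(im,str(y0+k),(0,k*s+4),0,.35,(0,255,255)); cv2.line(im,(24,k*s),(30,k*s),(0,255,255))
    cv2.imwrite(dst,im)
E
python3 -c "
from h import *
crop('pics/top0.png','pics/topc.png',245,170,112,66,7)
crop('pics/side0.png','pics/sidec.png',235,165,100,100,6)"
```

```text
(no output)
```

View pics/topc.png

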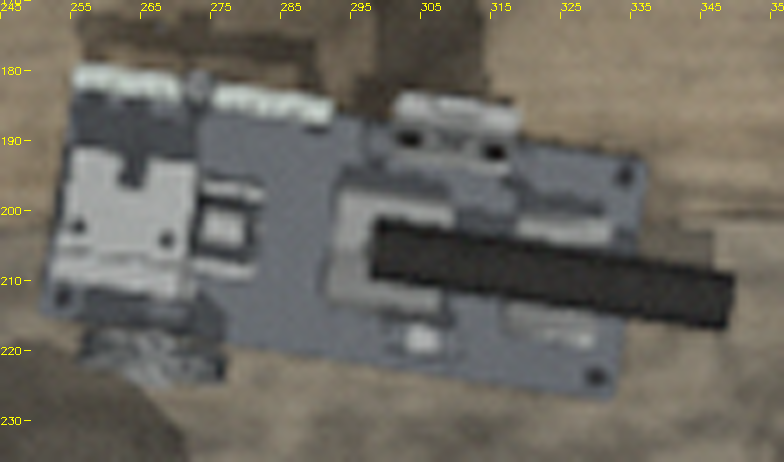

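View pics/sidec.png

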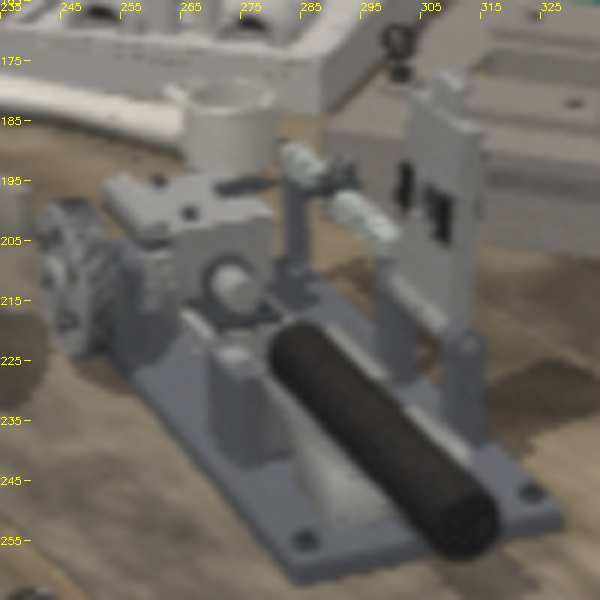

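The base corners in the top view are about (337.6,192.1), (332.4,227.1) and (250.7,214.6). In the side view, the near bottom corner is about (285.3,262). Next I fit the jig pose to these.

```bash
cat >> h.py <<'E'
def J2W(p,q):
    q=np.atleast_2d(q)/1000.; c,s=np.cos(p[2]),np.sin(p[2])
    return np.c_[p[0]+c*q[:,0]-s*q[:,1],p[1]+s*q[:,0]+c*q[:,1],q[:,2]]
E
cat > fit.py <<'E'
from h import *
from scipy.optimize import least_squares
T,Sd=bot.camera_info('top'),bot.camera_info('side')
t=[((60,-90,12),(337.6,192.1)),((-50,-90,12),(332.4,227.1)),((-50,172,12),(250.7,214.6)),((-37,0,54),(305.4,218.3))]
s=[((-50,-90,12),(284.5,259)),((60,-90,12),(328.6,249.2)),((-50,-90,0),(285.3,262.3))]
def r(p): 
    return np.r_[(proj(T,J2W(p,[a for a,_ in t]))-[b for _,b in t]).ravel(),(proj(Sd,J2W(p,[a for a,_ in s]))-[b for _,b in s]).ravel()]
f=least_squares(r,[.5,0,0],loss='soft_l1'); p=f.x
print(p,np.degrees(p[2])); print(r(p).reshape(-1,2).round(1))
np.save('p.npy',p)
c,sn=np.cos(p[2]),np.sin(p[2])
def inj(w): d=w[:2]-p[:2]; return (np.array([c*d[0]+sn*d[1],-sn*d[0]+c*d[1]])*1000).round(1)
g=lambda u,v:(245+u/7,170+v/7)
for n,uv,z in [('bar inner top edge mid',g(372,248),.0358),('bar outer end mid',g(730,301),.0358),('rider thumbscrew',g(200,85),.08),('stop ptr',g(132,185),.0645),('slide R',g(197,222),.066),('slide L',g(68,222),.066)]:
    print(n,inj(atz(T,uv,z)))
print('wheel ctr',J2W(p,(-62,115,44)),'reach bar outer',J2W(p,(0,-130,36)))
E
python3 fit.py
```

```text
[ 0.55537755 -0.02358766 -0.15490503] -8.875404510873564
[[ 0.3 -0.3]
 [ 0.9 -0.6]
 [-0.4  0.2]
 [ 0.1 -0.6]
 [-0.5 -0.5]
 [ 0.4 -0.6]
 [-1.3  1. ]]
bar inner top edge mid [-1.7 27.5]
bar outer end mid [  -2.9 -131.5]
rider thumbscrew [ 54. 110.]
stop ptr [  8.7 133.9]
slide R [ -3.4 103.6]
slide L [-11.2 158.9]
wheel ctr [[0.51186285 0.0996011  0.044     ]] reach bar outer [[ 0.53532034 -0.15203106  0.036     ]]
```

The fit is consistent. The bar spans y −131 to 28, the slide spans 104 to 159 with its pointer at about 134, and the rider is at about 110. So the slide needs about 24 mm. Now I move above the wheel with the closing axis along jig y.

{"api": "step_arm", "payload": {
  "targets": "-1 0.1 -0.12 0 0 0 0.1;-1 0.2 -0.24 0 0 0 0.2;-1 0.3 -0.36 0 0 0 0.3;-1 0.4 -0.48 0 0 0 0.391;-1 0.5 -0.6 0 0 0 0.391;-1 0.578 -0.694 0 0 0 0.391;-1 0.578 -0.694 0 0 0 0.391;-1 0.578 -0.694 0 0 0 0.391;-1 0.578 -0.694 0 0 0 0.391;-1 0.578 -0.694 0 0 0 0.391"
}}

```text
clock: 0.93
eef_pos: [0.4906, 0.1253, 0.231]
tool_rot: [0.078, 0.997, -0.0, -0.0]
ft_force: [-0.1, -0.1, -0.0]
grip_width: -0.0001
grasp_force: 0.0
```

Run:
```python
from h import *
o=bot.get_obs(); print(o['clock'],o['eef_pos'],o['tool_rot'],o['grip_width'],o['ft_force'])
i=bot.camera_info('wrist'); print(i)
from scipy.spatial.transform import Rotation as R
Rt=R.from_quat(o['tool_rot']); print('cam in tool',Rt.inv().apply(i['pose'][:3,3]-o['eef_pos']),Rt.inv().apply(-i['pose'][:3,2]))
p=np.load('p.npy')
print(proj(i,J2W(p,[(45,110,65),(45,134,65),(-62,115,77),(0,0,60)])))
cv2.imwrite('pics/w1.png',bot.camera('wrist')[:,:,::-1])
```

```text
0.9333 [0.49055854 0.12528302 0.23100378] [ 7.78596646e-02  9.96964279e-01 -3.31290277e-05 -3.13094535e-04] -8.263259398354635e-05 [-0.0761099  -0.10892136 -0.02775918]
{'vertical_fov': 70.38273396749535, 'cx': 281.47053433675245, 'cy': 210.088648914605, 'D': array([-0.06191518,  0.        ,  0.        ,  0.        ,  0.        ]), 'pose': array([[ 1.55201628e-01, -9.47417179e-01, -2.79844855e-01,
         4.18680137e-01],
       [ 9.87882754e-01,  1.48943416e-01,  4.36293915e-02,
         1.37750643e-01],
       [ 3.45813621e-04, -2.83225258e-01,  9.59053353e-01,
         3.74048170e-01],
       [ 0.00000000e+00,  0.00000000e+00,  0.00000000e+00,
         1.00000000e+00]])}
cam in tool [ 0.07303103  0.00114116 -0.14299933] [-2.83818984e-01  4.54651962e-04  9.58877770e-01]
[[257.898486   301.14303156]
 [277.93505863 301.15825349]
 [259.25878665 219.45163804]
 [164.05460707 264.93748179]]
```

View pics/w1.png

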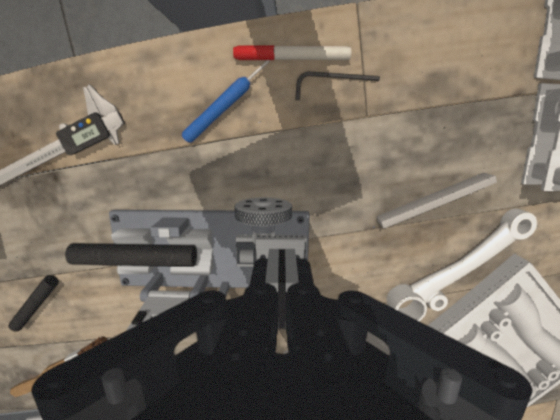

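The wrist view shows the wheel at (262,210), but the fingers hide the pointers. The last move may have been cut short by its rate limit, so I'll check what a zero shift does.

{"api": "step_arm", "payload": {
  "targets": "-1 0 0 0 0 0 0;-1 0 0 0 0 0 0"
}}

```text
clock: 1.15
eef_pos: [0.4897, 0.1264, 0.2305]
tool_rot: [0.079, 0.997, -0.0, -0.001]
ft_force: [0.0, 0.5, -0.7]
grip_width: -0.0002
grasp_force: 0.0
```

{"api": "step_arm", "payload": {
  "targets": "-1 0.046 -0.024 -0.08 0 0 0;-1 0.046 -0.024 -0.16 0 0 0;-1 0.046 -0.024 -0.22 0 0 0;-1 0.046 -0.024 -0.27 0 0 0;-1 0.046 -0.024 -0.285 0 0 0;-1 0.046 -0.024 -0.285 0 0 0;-1 0.046 -0.024 -0.285 0 0 0"
}}

```text
clock: 1.73
eef_pos: [0.5129, 0.1164, 0.0897]
tool_rot: [0.077, 0.997, 0.0, 0.0]
ft_force: [-0.1, 0.4, 0.8]
grip_width: -0.0001
grasp_force: 0.0
```

{"api": "step_arm", "payload": {
  "targets": "-1 0 0 -0.012 0 0 0;-1 0 0 -0.02 0 0 0;-1 0 0 -0.024 0 0 0;-1 0 0 -0.026 0 0 0;-1 0 0 -0.026 0 0 0"
}}

```text
clock: 2.15
eef_pos: [0.513, 0.1152, 0.076]
tool_rot: [0.078, 0.997, 0.0, 0.0]
ft_force: [0.4, 0.1, -0.8]
grip_width: 0.0001
grasp_force: 0.0
```

{"api": "step_arm", "payload": {
  "targets": "-1 -0.001 -0.008 -0.001 0 0 0;-1 -0.003 -0.016 -0.001 0 0 0;-1 -0.004 -0.022 -0.001 0 0 0"
}}

```text
clock: 2.4
eef_pos: [0.5117, 0.1056, 0.077]
tool_rot: [0.077, 0.997, 0.002, 0.001]
ft_force: [-1.7, 3.6, 7.7]
grip_width: -0.0001
grasp_force: 3.6
```

{"api": "step_arm", "payload": {
  "targets": "-1 -0.001 -0.008 -0.001 0 0 0;-1 -0.003 -0.016 -0.001 0 0 0;-1 -0.004 -0.024 -0.001 0 0 0;-1 -0.005 -0.032 -0.002 0 0 0;-1 -0.006 -0.04 -0.003 0 0 0"
}}

```text
clock: 2.82
eef_pos: [0.5084, 0.085, 0.0755]
tool_rot: [0.077, 0.997, 0.001, 0.001]
ft_force: [-1.8, 2.8, 4.3]
grip_width: -0.0003
grasp_force: 1.7
```

Run:
```python
from h import *
i=bot.camera_info('wrist')
cv2.imwrite('pics/w2.png',bot.camera('wrist')[:,:,::-1])
cv2.imwrite('pics/t2.png',bot.camera('top')[:,:,::-1])
a=cv2.imread('pics/w2.png')[180:320,180:360]; b=cv2.imread('pics/t2.png')[165:235,245:335]
cv2.imwrite('pics/m2.png',np.vstack([cv2.resize(a,(540,0) if 0 else (540,420))[:300],cv2.resize(b,(540,300))]))
```

```text
(no output)
```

View pics/m2.png

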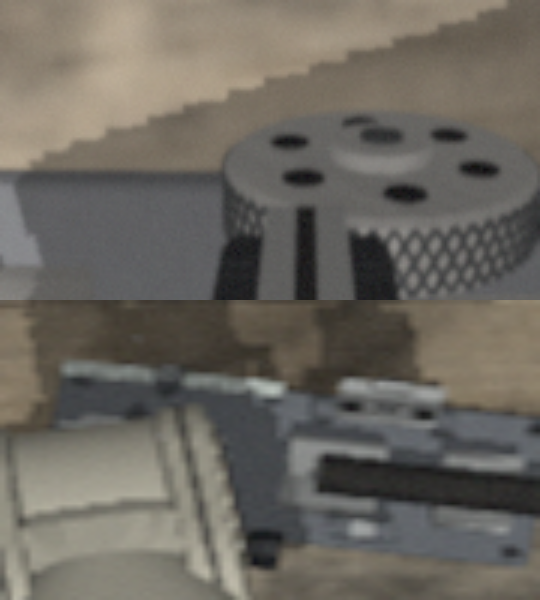

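The wrist crop shows the fingertips on the rim, with the wheel's hole pattern visible. I'll lift, go back and stroke again.

{"api": "step_arm", "payload": {
  "targets": "-1 0 0 0.03 0 0 0;-1 0.005 0.03 0.03 0 0 0;-1 0.01 0.064 0.03 0 0 0;-1 0.01 0.064 0.03 0 0 0;-1 0.01 0.064 0.01 0 0 0;-1 0.01 0.064 0 0 0 0;-1 0.009 0.06 -0.001 0 0 0;-1 0.008 0.052 -0.001 0 0 0;-1 0.007 0.044 -0.001 0 0 0;-1 0.006 0.036 -0.001 0 0 0"
}}

```text
clock: 3.75
eef_pos: [0.5117, 0.1049, 0.0766]
tool_rot: [0.077, 0.997, 0.004, 0.001]
ft_force: [-7.9, 6.1, 25.9]
grip_width: 0.0
grasp_force: 13.0
```

{"api": "step_arm", "payload": {
  "targets": "-1 -0.001 -0.008 0 0 0 0;-1 -0.003 -0.016 0 0 0 0;-1 -0.004 -0.024 -0.001 0 0 0;-1 -0.005 -0.032 -0.002 0 0 0;-1 -0.006 -0.038 -0.003 0 0 0;-1 -0.006 -0.038 0.03 0 0 0;-1 -0.006 -0.038 0.06 0 0 0"
}}

```text
clock: 4.33
eef_pos: [0.5062, 0.0818, 0.1024]
tool_rot: [0.079, 0.997, -0.001, -0.002]
ft_force: [0.7, -0.1, -0.1]
grip_width: -0.0003
grasp_force: 0.0
```

{"api": "step_arm", "payload": {
  "targets": "-1 0 0 0.07 0 0 0;-1 0.05 0 0.09 0 0 0;-1 0.11 -0.01 0.09 0 0 0;-1 0.18 -0.02 0.09 0 0 0;-1 0.25 -0.022 0.09 0 0 0;-1 0.31 -0.022 0.09 0 0 0;-1 0.34 -0.022 0.09 0 0 0;-1 0.34 -0.022 0.09 0 0 0;-1 0.34 -0.022 0.09 0 0 0"
}}

```text
clock: 5.08
eef_pos: [0.6772, 0.0711, 0.1459]
tool_rot: [0.078, 0.997, -0.0, -0.002]
ft_force: [-1.0, -0.6, 0.1]
grip_width: -0.0001
grasp_force: 0.0
```

Run:
```python
from h import *
o=bot.get_obs(); print(o['eef_pos'],o['ft_force'])
i=bot.camera_info('wrist'); np.save('pose3.npy',i['pose'])
p=np.load('p.npy'); print(proj(i,J2W(p,[(45,110,65),(45,134,65),(59,54,66),(59,166,66),(49,54,66),(-35,110,66)])).round(1))
cv2.imwrite('pics/w3.png',bot.camera('wrist')[:,:,::-1])
```

```text
[0.67720365 0.07106694 0.14591373] [-1.00854354 -0.57893625  0.05581247]
[[276.6 140. ]
 [309.2 140. ]
 [201.9 159.6]
 [351.6 159.3]
 [201.  146.1]
 [275.9  19.8]]
```

View pics/w3.png

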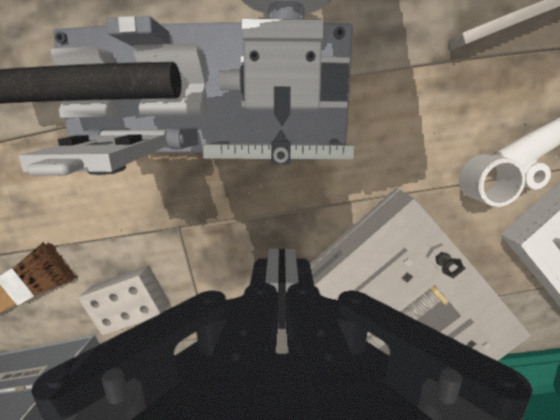

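The wrist view shows the rail at row ~152, the rider at (281,152), and the slide pointer coming down to about (282,125). They are almost aligned, so I'll use sub-pixel profiles and an enlarged crop.

Run:
```python
from h import *
crop('pics/w3.png','pics/w3c.png',250,95,65,70,8)
g=cv2.imread('pics/w3.png',0)
print('     ',*range(264,300))
for r in range(104,162,2): print(r,*g[r,264:300])
```

```text
264 265 266 267 268 269 270 271 272 273 274 275 276 277 278 279 280 281 282 283 284 285 286 287 288 289 290 291 292 293 294 295 296 297 298 299
104 142 143 143 143 143 146 142 142 140 118 86 62 62 60 65 62 62 65 62 62 56 60 58 63 61 73 101 133 144 144 142 143 142 145 145 144
106 134 132 134 135 134 136 133 135 127 115 78 62 61 62 62 61 61 60 61 62 62 57 60 63 63 71 97 125 134 135 135 135 134 133 139 134
108 110 112 110 112 112 111 112 113 109 98 72 59 60 62 62 65 61 62 61 63 57 62 60 63 58 73 90 106 113 110 112 113 113 112 111 111
110 97 95 100 97 97 98 94 98 96 92 71 59 65 63 63 63 63 63 60 62 61 60 61 60 60 70 86 96 98 97 98 99 97 94 98 100
112 94 95 92 93 94 93 93 93 94 87 70 60 62 63 65 62 61 60 61 59 61 60 61 64 66 68 80 90 94 94 96 95 96 94 90 94
114 93 93 91 91 92 94 93 91 90 88 73 65 60 59 63 65 60 64 62 61 61 62 61 62 61 71 85 92 94 95 95 94 95 93 91 91
116 93 93 94 94 93 92 93 94 91 92 86 71 65 63 63 61 58 62 66 57 64 63 64 63 75 87 94 93 94 95 94 92 93 94 94 94
118 96 92 91 94 94 90 94 94 93 92 93 87 79 68 64 60 59 63 63 65 63 61 65 80 88 93 92 92 94 95 94 94 96 93 95 90
1
[... 1854 characters left out ...]
62 161 158 155 159 161 160
152 164 166 164 165 163 165 151 105 74 86 121 134 133 114 87 75 70 71 80 101 123 134 131 112 80 78 117 151 162 165 165 160 165 161 164 163
154 161 162 160 162 159 160 148 101 80 104 132 136 119 82 67 66 67 64 61 66 90 123 135 126 92 83 114 153 160 160 162 164 162 162 160 163
156 160 161 158 158 158 158 147 100 75 99 132 139 123 86 67 64 66 66 65 70 92 122 136 125 92 82 115 150 159 159 156 157 159 159 158 160
158 137 138 139 138 136 137 128 90 69 85 120 137 139 123 100 87 74 78 93 106 123 134 130 107 78 76 100 127 133 135 134 137 135 133 136 135
160 82 82 82 81 79 81 75 64 62 66 80 103 129 138 141 141 141 136 138 139 134 117 95 72 70 67 71 78 81 82 85 83 82 80 81 82
```

View pics/w3c.png

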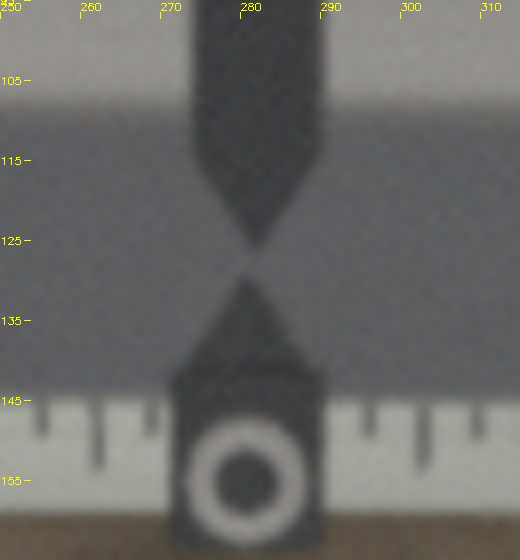

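In the crop the slide pointer is centred at col ~281.75 and the rider pointer at ~280.6, at about 1.36 px/mm. The slide is therefore still ~0.8 mm to the +y side, which is about 2.4 mm of rim. I go back for one small stroke.

{"api": "step_arm", "payload": {
  "targets": "-1 -0.07 0.01 0 0 0 0;-1 -0.15 0.03 0 0 0 0;-1 -0.22 0.05 0 0 0 0;-1 -0.29 0.062 0 0 0 0;-1 -0.332 0.062 0 0 0 0;-1 -0.332 0.062 -0.04 0 0 0;-1 -0.332 0.062 -0.1 0 0 0;-1 -0.332 0.062 -0.128 0 0 0;-1 -0.332 0.062 -0.128 0 0 0;-1 -0.332 0.062 -0.128 0 0 0"
}}

```text
clock: 5.97
eef_pos: [0.5099, 0.1028, 0.0841]
tool_rot: [0.078, 0.997, -0.0, -0.001]
ft_force: [1.2, 0.3, 0.1]
grip_width: 0.0001
grasp_force: 0.0
```

{"api": "step_arm", "payload": {
  "targets": "-1 0 0 -0.006 0 0 0;-1 0 0 -0.01 0 0 0;-1 0 0 -0.013 0 0 0;-1 0 0 -0.013 0 0 0"
}}

```text
clock: 6.3
eef_pos: [0.5122, 0.1032, 0.0782]
tool_rot: [0.078, 0.997, 0.0, 0.0]
ft_force: [0.4, 0.1, 0.4]
grip_width: -0.0
grasp_force: 0.0
```

{"api": "step_arm", "payload": {
  "targets": "-1 0 0 -0.003 0 0 0;-1 0 0 -0.005 0 0 0;-1 0 0 -0.005 0 0 0"
}}

```text
clock: 6.55
eef_pos: [0.5125, 0.1033, 0.0769]
tool_rot: [0.078, 0.997, 0.0, 0.001]
ft_force: [-2.8, -0.7, 8.6]
grip_width: 0.0
grasp_force: 4.5
```

{"api": "step_arm", "payload": {
  "targets": "-1 0 -0.002 -0.001 0 0 0;-1 -0.001 -0.004 -0.001 0 0 0;-1 -0.001 -0.0056 -0.001 0 0 0;-1 -0.001 -0.0056 -0.001 0 0 0"
}}

```text
clock: 6.88
eef_pos: [0.5123, 0.1022, 0.0769]
tool_rot: [0.077, 0.997, 0.002, 0.001]
ft_force: [-3.9, 2.9, 10.3]
grip_width: -0.0004
grasp_force: 5.2
```

{"api": "step_arm", "payload": {
  "targets": "-1 0 -0.002 0 0 0 0;-1 0 -0.0036 0 0 0 0;-1 0 -0.0036 0 0 0 0"
}}

```text
clock: 7.13
eef_pos: [0.5121, 0.1005, 0.0769]
tool_rot: [0.077, 0.997, 0.002, 0.001]
ft_force: [-4.4, 4.3, 10.0]
grip_width: -0.0004
grasp_force: 5.4
```

{"api": "step_arm", "payload": {
  "targets": "-1 0 0 0.04 0 0 0;-1 0 0 0.1 0 0 0;-1 0.04 0 0.138 0 0 0;-1 0.11 -0.02 0.138 0 0 0;-1 0.18 -0.04 0.138 0 0 0;-1 0.25 -0.058 0.138 0 0 0;-1 0.33 -0.058 0.138 0 0 0;-1 0.33 -0.058 0.138 0 0 0;-1 0.33 -0.058 0.138 0 0 0;-1 0.33 -0.058 0.138 0 0 0"
}}

```text
clock: 7.97
eef_pos: [0.6757, 0.0696, 0.1425]
tool_rot: [0.078, 0.997, -0.0, -0.001]
ft_force: [-0.2, -0.6, -0.4]
grip_width: -0.0001
grasp_force: 0.0
```

```bash
cat > ptr.py <<'E'
from h import *
import sys
def meas(g):
    # dark-band edges per row by linear interpolation at threshold
    def cen(r,th,c0):
        v=g[r].astype(float); l=c0
        while v[l]<th:l-=1
        R=c0
        while v[R]<th:R+=1
        return l+(v[l]-th)/(v[l]-v[l+1]),R-(v[R]-th)/(v[R]-v[R-1])
    for r in range(100,146):
        c0=276+np.argmin(cv2.GaussianBlur(g,(3,3),0)[r,276:288])
        if g[r,c0]<72:
            a,b=cen(r,78,c0); print(r,round(b-a,1),round((a+b)/2,2),end=' | ')
f=sys.argv[1]
if not f=='w3':
    o=bot.get_obs(); print(o['eef_pos'],o['tool_rot'],o['clock'])
    p=np.load('p.npy');i=bot.camera_info('wrist');print(proj(i,J2W(p,[(45,110,65),(45,134,65)])).round(1))
    cv2.imwrite(f'pics/{f}.png',bot.camera('wrist')[:,:,::-1])
meas(cv2.imread(f'pics/{f}.png',0))
E
python3 ptr.py w3; echo; python3 ptr.py w4
```

```text
100 15.0 281.68 | 101 14.9 281.66 | 102 14.8 281.76 | 103 14.8 281.71 | 104 14.8 281.76 | 105 15.0 281.75 | 106 15.3 281.63 | 107 15.1 281.57 | 108 15.5 281.53 | 109 16.1 281.66 | 110 15.8 281.58 | 111 16.5 281.67 | 112 16.3 281.68 | 113 16.3 281.69 | 114 15.8 281.58 | 115 14.7 281.57 | 116 13.7 281.39 | 117 12.2 281.51 | 118 10.8 281.48 | 119 9.6 281.58 | 120 8.3 281.68 | 121 6.9 281.46 | 122 5.6 281.46 | 123 4.3 281.47 | 124 3.0 281.64 | 130 2.1 280.37 | 131 3.6 280.5 | 132 4.7 280.56 | 133 6.2 280.73 | 134 7.5 280.57 | 135 8.6 280.59 | 136 9.8 280.51 | 137 10.8 280.13 | 138 12.9 280.28 | 139 14.2 280.38 | 140 15.5 280.25 | 141 18.7 280.64 | 142 19.5 280.44 | 143 19.5 280.45 | 144 18.7 280.52 | 145 17.8 280.44 | 
[0.67567044 0.06959096 0.14249782] [ 7.78061491e-02  9.96967654e-01 -1.83594486e-04 -1.29111927e-03] 7.9667
[[278.9 142. ]
 [311.9 142. ]]
100 15.0 282.93 | 101 14.8 282.89 | 102 14.7 282.88 | 103 14.9 282.97 | 104 14.9 282.93 | 105 14.8 282.95 | 106 15.1 282.89 | 107 15.1 282.85 | 108 15.5 282.84 | 109 16.0 282.89 | 110 16.5 282.79 | 111 16.5 282.84 | 112 17.1 282.73 | 113 16.9 282.96 | 114 16.7 282.77 | 115 16.2 282.66 | 116 15.8 282.77 | 117 14.6 282.85 | 118 13.6 282.74 | 119 11.7 282.86 | 120 10.4 282.78 | 121 9.6 282.73 | 122 7.8 282.7 | 123 6.5 282.81 | 124 5.4 282.89 | 125 4.3 282.9 | 126 2.8 282.62 | 132 2.5 283.07 | 133 3.8 283.08 | 134 5.3 282.67 | 135 5.6 282.58 | 136 7.7 282.83 | 137 8.8 283.0 | 138 10.2 282.83 | 139 11.8 283.02 | 140 13.5 282.67 | 141 14.3 282.67 | 142 16.7 282.91 | 143 18.4 282.88 | 144 19.5 282.9 | 145 19.6 282.91 |
```

The tips now agree: slide 282.8, rider 282.87, which is under 0.1 mm, and the rider has not moved. Next, over the leaf to the bar's free end.

{"api": "step_arm", "payload": {
  "targets": "-1 0 0 0.08 0 0 0;-1 -0.02 0 0.16 0 0 0;-1 -0.06 -0.04 0.2 0 0 0;-1 -0.12 -0.1 0.2 0 0 0;-1 -0.17 -0.16 0.2 0 0 0;-1 -0.22 -0.22 0.2 0 0 0;-1 -0.25 -0.29 0.2 0 0 0;-1 -0.27 -0.36 0.2 0 0 0;-1 -0.28 -0.43 0.2 0 0 0;-1 -0.288 -0.493 0.2 0 0 0"
}}

```text
clock: 8.85
eef_pos: [0.53, -0.1777, 0.246]
tool_rot: [0.078, 0.997, -0.0, 0.001]
ft_force: [0.9, -0.3, 0.6]
grip_width: -0.0002
grasp_force: 0.0
```

{"api": "step_arm", "payload": {
  "targets": "-1 0 0 -0.08 0 0 0;-1 0 0 -0.16 0 0 0;-1 0 0 -0.24 0 0 0;-1 0 0 -0.32 0 0 0;-1 0 0 -0.39 0 0 0;-1 0 0 -0.43 0 0 0;-1 0 0 -0.44 0 0 0;-1 0 0 -0.44 0 0 0"
}}

```text
clock: 9.52
eef_pos: [0.5304, -0.1759, 0.0236]
tool_rot: [0.077, 0.997, 0.0, -0.001]
ft_force: [-0.0, -1.0, -0.1]
grip_width: -0.0002
grasp_force: 0.0
```

Run:
```python
from h import *
o=bot.get_obs(); print(o['eef_pos'],o['ft_force'])
p=np.load('p.npy');c,s=np.cos(p[2]),np.sin(p[2]);d=o['eef_pos'][:2]-p[:2];print('jig',c*d[0]+s*d[1],-s*d[0]+c*d[1])
cv2.imwrite('pics/s5.png',bot.camera('side')[:,:,::-1]); crop('pics/s5.png','pics/s5c.png',235,165,110,100,6)
```

```text
[ 0.53038079 -0.1758526   0.02356491] [-0.01644215 -1.04082186 -0.12268181]
jig -0.0012050615456634696 -0.1542984034838643
```

View pics/s5c.png

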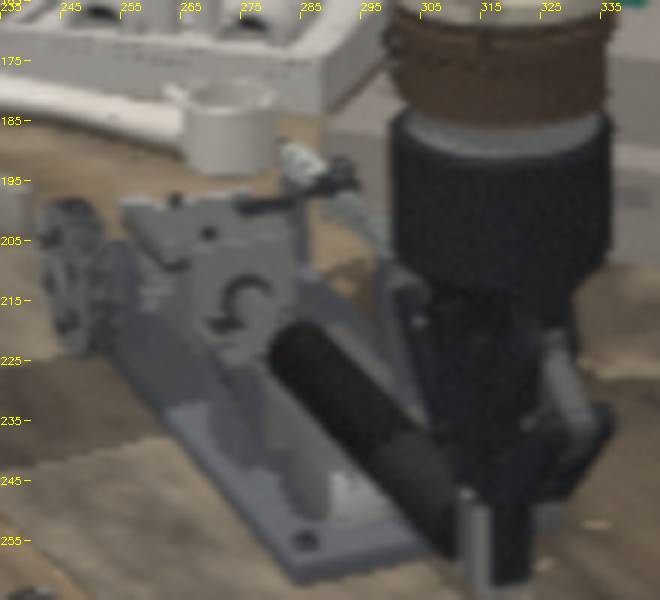

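The side crop shows the fingers standing just beyond the bar's free end, in line with it. I push gently along jig +y.

{"api": "step_arm", "payload": {
  "targets": "-1 0.001 0.006 0 0 0 0;-1 0.002 0.012 0 0 0 0;-1 0.003 0.018 0 0 0 0;-1 0.004 0.024 0 0 0 0;-1 0.005 0.03 0 0 0 0;-1 0.006 0.036 0 0 0 0;-1 0.007 0.042 0 0 0 0;-1 0.008 0.048 0 0 0 0;-1 0.0085 0.054 0 0 0 0;-1 0.0095 0.06 0 0 0 0"
}}

```text
clock: 10.4
eef_pos: [0.5374, -0.1466, 0.0238]
tool_rot: [0.078, 0.997, 0.0, 0.0]
ft_force: [1.6, -4.1, 2.3]
grip_width: -0.0001
grasp_force: 1.5
```

{"api": "step_arm", "payload": {
  "targets": "-1 0 0 0 0 0 0;-1 0 0 0 0 0 0"
}}

```text
clock: 10.57
eef_pos: [0.5366, -0.1459, 0.0233]
tool_rot: [0.077, 0.997, 0.001, -0.001]
ft_force: [0.6, 0.0, 0.0]
grip_width: -0.0001
grasp_force: 0.1
```

Run:
```python
from h import *
o=bot.get_obs(); print(o['eef_pos'],o['ft_force'],o['ft_torque'])
p=np.load('p.npy');c,s=np.cos(p[2]),np.sin(p[2])
def inj(w): d=w[:2]-p[:2]; return (np.array([c*d[0]+s*d[1],-s*d[0]+c*d[1]])*1000).round(1)
print('jig',inj(o['eef_pos']))
T=bot.camera_info('top');W=bot.camera_info('wrist')
cv2.imwrite('pics/t6.png',bot.camera('top')[:,:,::-1]);cv2.imwrite('pics/w6.png',bot.camera('wrist')[:,:,::-1])
g0=cv2.imread('pics/top0.png',0);g=cv2.imread('pics/t6.png',0)
# profile along the bar axis (z=.05 top of the bar)
ys=np.arange(20,100,3)
for nm,im in(('before',g0),('now',g)):
    q=proj(T,J2W(p,[(-2,y,45) for y in ys])); print(nm,[(int(y),int(im[int(round(v)),int(round(u))])) for y,(u,v) in zip(ys,q)])
print(proj(W,J2W(p,[(0,63,36),(0,30,50),(0,-100,50)])).round())
```

```text
[ 0.53663122 -0.14587367  0.02330529] [0.57318807 0.01424053 0.00179366] [-0.0230849  -0.05056665 -0.00099127]
jig [   0.3 -123.7]
before [(20, 46), (23, 47), (26, 45), (29, 62), (32, 82), (35, 116), (38, 134), (41, 129), (44, 128), (47, 118), (50, 108), (53, 108), (56, 109), (59, 106), (62, 108), (65, 106), (68, 109), (71, 109), (74, 108), (77, 106), (80, 86), (83, 63), (86, 133), (89, 169), (92, 162), (95, 168), (98, 171)]
now [(20, 34), (23, 33), (26, 31), (29, 39), (32, 34), (35, 35), (38, 34), (41, 31), (44, 36), (47, 28), (50, 34), (53, 60), (56, 74), (59, 72), (62, 72), (65, 91), (68, 110), (71, 106), (74, 107), (77, 106), (80, 85), (83, 47), (86, 89), (89, 111), (92, 110), (95, 109), (98, 109)]
[[621. 270.]
 [595. 285.]
 [332. 292.]]
```

{"api": "step_arm", "payload": {
  "targets": "-1 0 0.002 0 0 0 0;-1 0 0.004 0 0 0 0;-1 0.001 0.006 0 0 0 0;-1 0.001 0.008 0 0 0 0;-1 0.002 0.01 0 0 0 0;-1 0.002 0.012 0 0 0 0;-1 0.002 0.014 0 0 0 0;-1 0.002 0.016 0 0 0 0"
}}

```text
clock: 11.33
eef_pos: [0.5382, -0.1387, 0.0238]
tool_rot: [0.078, 0.997, 0.0, 0.0]
ft_force: [-0.5, -0.5, -1.0]
grip_width: 0.0003
grasp_force: 0.5
```

{"api": "step_arm", "payload": {
  "targets": "-1 0 0.001 0 0 0 0;-1 0 0.002 0 0 0 0;-1 0.0005 0.003 0 0 0 0;-1 0.0005 0.004 0 0 0 0;-1 0.001 0.005 0 0 0 0"
}}

```text
clock: 11.75
eef_pos: [0.5386, -0.1364, 0.0238]
tool_rot: [0.078, 0.997, -0.0, -0.0]
ft_force: [-1.1, -1.3, 0.5]
grip_width: 0.0002
grasp_force: 0.7
```

{"api": "step_arm", "payload": {
  "targets": "-1 0 0.001 0 0 0 0;-1 0 0.002 0 0 0 0;-1 0 0.003 0 0 0 0"
}}

```text
clock: 12.0
eef_pos: [0.5387, -0.1348, 0.0238]
tool_rot: [0.078, 0.997, 0.0, 0.0]
ft_force: [-0.3, -1.2, -1.5]
grip_width: 0.0002
grasp_force: 0.5
```

```bash
cat > prof.py <<'E'
from h import *
o=bot.get_obs(); print(o['eef_pos'],o['ft_force'],o['clock'])
p=np.load('p.npy');T=bot.camera_info('top');g=bot.camera('top').mean(2)
ys=np.arange(44,92,2)
for x in(-3,1):
    q=proj(T,J2W(p,[(x,y,42) for y in ys])).astype(np.float32)
    print(list(zip(ys.tolist(),cv2.remap(g.astype(np.float32),q[:,0],q[:,1],1)[:,0].astype(int).tolist())))
E
python3 prof.py
```

```text
[ 0.53867512 -0.13480608  0.02380784] [-0.29787695 -1.22780225 -1.50891575] 12.0
[(44, 32), (46, 31), (48, 31), (50, 30), (52, 26), (54, 28), (56, 33), (58, 29), (60, 35), (62, 48), (64, 75), (66, 94), (68, 104), (70, 102), (72, 101), (74, 100), (76, 100), (78, 97), (80, 87), (82, 66), (84, 53), (86, 80), (88, 101), (90, 115)]
[(44, 36), (46, 35), (48, 32), (50, 28), (52, 30), (54, 31), (56, 32), (58, 31), (60, 36), (62, 55), (64, 77), (66, 97), (68, 106), (70, 107), (72, 105), (74, 108), (76, 108), (78, 105), (80, 90), (82, 69), (84, 45), (86, 72), (88, 97), (90, 112)]
```

The bar end is now at y≈62 and the stop face is expected at ~63.4. I creep on from here.

{"api": "step_arm", "payload": {
  "targets": "-1 0 0.001 0 0 0 0;-1 0 0.0015 0 0 0 0;-1 0 0.0015 0 0 0 0"
}}

```text
clock: 12.3
eef_pos: [0.5387, -0.134, 0.0238]
tool_rot: [0.078, 0.997, 0.0, 0.0]
ft_force: [0.8, -1.1, 0.3]
grip_width: 0.0002
grasp_force: 0.4
```

{"api": "step_arm", "payload": {
  "targets": "-1 0 0.001 0 0 0 0;-1 0 0.0015 0 0 0 0;-1 0 0.0015 0 0 0 0"
}}

```text
clock: 12.55
eef_pos: [0.5387, -0.1338, 0.0239]
tool_rot: [0.078, 0.997, -0.0, 0.0]
ft_force: [-0.5, -2.7, -0.7]
grip_width: 0.0
grasp_force: 1.4
```

{"api": "step_arm", "payload": {
  "targets": "-1 0 0.001 0 0 0 0;-1 0 0.0015 0 0 0 0;-1 0 0.0015 0 0 0 0"
}}

```text
clock: 12.8
eef_pos: [0.5386, -0.1337, 0.0239]
tool_rot: [0.078, 0.997, -0.001, 0.0]
ft_force: [-0.9, -6.1, -0.5]
grip_width: 0.0002
grasp_force: 2.7
```

Contact: the TCP stopped and the force is 6 N, under the slide's 10 N. I back off, rise, and go over to re-check the pointers.

{"api": "step_arm", "payload": {
  "targets": "-1 -0.003 -0.02 0 0 0 0;-1 -0.008 -0.05 0 0 0 0;-1 -0.008 -0.05 0.06 0 0 0;-1 -0.008 -0.05 0.14 0 0 0;-1 -0.008 -0.05 0.22 0 0 0;-1 -0.008 -0.05 0.3 0 0 0;-1 0 -0.05 0.38 0 0 0;-1 0.02 -0.03 0.44 0 0 0;-1 0.06 0.02 0.45 0 0 0;-1 0.1 0.09 0.45 0 0 0"
}}

```text
clock: 13.63
eef_pos: [0.5908, -0.0892, 0.2535]
tool_rot: [0.08, 0.997, 0.0, 0.004]
ft_force: [1.1, -0.3, 0.4]
grip_width: 0.0002
grasp_force: 0.0
```

{"api": "step_arm", "payload": {
  "targets": "-1 0.05 0.07 0 0 0 0;-1 0.09 0.14 0 0 0 0;-1 0.13 0.21 0 0 0 0;-1 0.17 0.28 0 0 0 0;-1 0.17 0.318 -0.05 0 0 0;-1 0.17 0.318 -0.13 0 0 0;-1 0.17 0.318 -0.21 0 0 0;-1 0.17 0.318 -0.22 0 0 0;-1 0.17 0.318 -0.22 0 0 0"
}}

```text
clock: 14.38
eef_pos: [0.6707, 0.0713, 0.1349]
tool_rot: [0.078, 0.997, -0.0, -0.005]
ft_force: [-0.7, -0.6, 0.7]
grip_width: -0.0002
grasp_force: 0.0
```

```bash
python3 ptr.py w7; crop=1; python3 -c "
from h import *
crop('pics/w7.png','pics/w7c.png',60,40,240,170,3)"
```

```text
[0.67067295 0.07134575 0.13489725] [ 7.75974877e-02  9.96974172e-01 -3.25204083e-04 -4.58515892e-03] 14.3833
[[277.6 150.8]
 [311.5 150.8]]
100 15.4 281.81 | 101 15.4 281.7 | 102 15.5 281.73 | 103 15.4 281.7 | 104 15.4 281.79 | 105 15.4 281.7 | 106 15.4 281.61 | 107 15.2 281.78 | 108 15.4 281.67 | 109 15.3 281.72 | 110 15.3 281.65 | 111 15.1 281.74 | 112 15.4 281.63 | 113 15.3 281.64 | 114 15.4 281.62 | 115 15.5 281.69 | 116 15.5 281.67 | 117 15.8 281.64 | 118 16.3 281.71 | 119 16.8 281.76 | 120 16.5 281.61 | 121 16.7 281.55 | 122 16.9 281.7 | 123 16.8 281.58 | 124 16.0 281.48 | 125 14.9 281.64 | 126 13.8 281.58 | 127 12.3 281.55 | 128 10.9 281.71 | 129 9.4 281.5 | 130 8.2 281.45 | 131 6.8 281.48 | 132 5.4 281.64 | 133 4.3 281.51 | 134 3.1 281.46 | 140 2.4 281.87 | 141 3.0 281.91 | 142 4.0 282.0 | 143 5.8 281.99 | 144 6.2 281.92 | 145 7.6 282.02 |
```

View pics/w7c.png

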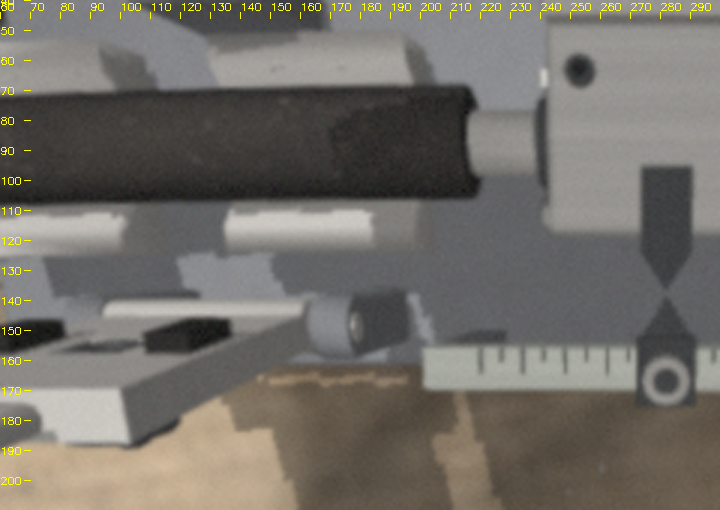

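The bar bears flush on the stop pin at col ~216, and the slide tip (281.5) and rider tip (281.95) are within about 0.3 mm. The leaf stands upright at lower left. I move the fingertips behind it.

{"api": "step_arm", "payload": {
  "targets": "-1 0.008 0 0.01 0 0 0;-1 0 -0.07 0.01 0 0 0;-1 -0.01 -0.14 0 0 0 0;-1 -0.024 -0.2 0 0 0 0;-1 -0.026 -0.22 0 0 0 0;-1 -0.026 -0.22 0 0 0 0;-1 -0.026 -0.22 0 0 0 0"
}}

```text
clock: 15.02
eef_pos: [0.6627, -0.0393, 0.1422]
tool_rot: [0.079, 0.997, 0.001, 0.003]
ft_force: [-0.9, 0.3, 0.3]
grip_width: 0.0001
grasp_force: 0.0
```

Run:
```python
from h import *
o=bot.get_obs(); p=np.load('p.npy');c,s=np.cos(p[2]),np.sin(p[2]);d=o['eef_pos'][:2]-p[:2]
P=np.array([c*d[0]+s*d[1],-s*d[0]+c*d[1],o['eef_pos'][2]])*1000; print('tcp jig',P,o['ft_force'])
# finger front face 11 mm ahead in jig -x; tip path round the hinge: contact edge at radius rr on outer face (5 off plane)
b=None
for th in np.radians([110,100,90,80,70,60,50,40,30,20,10,0]):
    r=86; x=45-r*np.cos(th)+5*np.sin(th); z=58+r*np.sin(th)+5*np.cos(th); print(int(np.degrees(th)+.5),round(x,1),round(z,1))
```

```text
tcp jig [108.4166611    1.06353813 142.17366727] [-0.85983056  0.2682882   0.27249914]
110 79.1 137.1
100 64.9 141.8
90 50.0 144.0
80 35.0 143.6
70 20.3 140.5
60 6.3 135.0
50 -6.4 127.1
40 -17.7 117.1
30 -27.0 105.3
20 -34.1 92.1
10 -38.8 77.9
0 -41.0 63.0
```

{"api": "step_arm", "payload": {
  "targets": "-1 -0.0206 0.0032 -0.012 0 0 0;-1 -0.0423 0.0066 -0.012 0 0 0;-1 -0.06 0.0094 -0.012 0 0 0;-1 -0.0759 0.0119 -0.009 0 0 0;-1 -0.0937 0.0146 -0.0064 0 0 0;-1 -0.1075 0.0168 -0.0066 0 0 0"
}}

```text
clock: 15.52
eef_pos: [0.608, -0.0286, 0.1371]
tool_rot: [0.077, 0.997, 0.0, 0.002]
ft_force: [1.5, 1.1, -0.2]
grip_width: -0.0003
grasp_force: 0.7
```

{"api": "step_arm", "payload": {
  "targets": "-1 -0.0134 0.0021 0.002 0 0 0;-1 -0.0263 0.0041 0.001 0 0 0;-1 -0.0399 0.0062 -0.002 0 0 0;-1 -0.053 0.0083 -0.0066 0 0 0;-1 -0.0662 0.0103 -0.0126 0 0 0;-1 -0.0786 0.0123 -0.0194 0 0 0;-1 -0.0903 0.0141 -0.0276 0 0 0;-1 -0.1014 0.0158 -0.0366 0 0 0;-1 -0.1114 0.0174 -0.0466 0 0 0;-1 -0.1207 0.0189 -0.0574 0 0 0"
}}

```text
clock: 16.35
eef_pos: [0.5457, -0.0208, 0.1061]
tool_rot: [0.078, 0.997, -0.0, -0.0]
ft_force: [1.0, 0.2, 1.3]
grip_width: -0.0
grasp_force: 0.5
```

{"api": "step_arm", "payload": {
  "targets": "-1 -0.0059 0.0009 -0.0092 0 0 0;-1 -0.0123 0.0019 -0.0202 0 0 0;-1 -0.0184 0.0029 -0.0332 0 0 0;-1 -0.0235 0.0037 -0.0462 0 0 0;-1 -0.0275 0.0043 -0.0602 0 0 0;-1 -0.0302 0.0047 -0.0722 0 0 0;-1 -0.0316 0.0049 -0.0812 0 0 0;-1 -0.0316 0.0049 -0.0812 0 0 0"
}}

```text
clock: 17.02
eef_pos: [0.5298, -0.0183, 0.0649]
tool_rot: [0.078, 0.997, -0.0, -0.001]
ft_force: [-0.6, 0.5, -0.7]
grip_width: -0.0002
grasp_force: 0.0
```

{"api": "step_arm", "payload": {
  "targets": "-1 0 0 -0.003 0 0 0;-1 0 0 -0.005 0 0 0;-1 0 0 -0.005 0 0 0"
}}

```text
clock: 17.27
eef_pos: [0.5308, -0.0183, 0.0637]
tool_rot: [0.078, 0.997, -0.0, 0.0]
ft_force: [-0.8, -0.9, 0.8]
grip_width: -0.0
grasp_force: 0.0
```

{"api": "step_arm", "payload": {
  "targets": "-1 0 0 -0.001 0 0 0;-1 0 0 -0.002 0 0 0;-1 0 0 -0.002 0 0 0"
}}

```text
clock: 17.52
eef_pos: [0.531, -0.0183, 0.0629]
tool_rot: [0.078, 0.997, 0.0, 0.0]
ft_force: [-0.8, -0.3, 0.8]
grip_width: -0.0
grasp_force: 0.4
```

{"api": "step_arm", "payload": {
  "targets": "-1 0 0 -0.001 0 0 0;-1 0 0 -0.002 0 0 0;-1 0 0 -0.002 0 0 0"
}}

```text
clock: 17.77
eef_pos: [0.531, -0.0183, 0.0628]
tool_rot: [0.078, 0.997, 0.0, 0.001]
ft_force: [-1.5, 0.4, 6.5]
grip_width: -0.0001
grasp_force: 3.3
```

{"api": "step_arm", "payload": {
  "targets": "-1 0 0 -0.0005 0 0 0;-1 0 0 -0.001 0 0 0;-1 0 0 -0.001 0 0 0"
}}

```text
clock: 18.02
eef_pos: [0.531, -0.0183, 0.0627]
tool_rot: [0.078, 0.997, 0.0, 0.001]
ft_force: [-3.6, -0.2, 9.5]
grip_width: 0.0001
grasp_force: 4.7
```

The leaf is down firmly: z stays at 62.7 mm under 9.5 N. I lift off and re-check the pointers.

{"api": "step_arm", "payload": {
  "targets": "-1 0 0 0.02 0 0 0;-1 0 0 0.08 0 0 0;-1 0 0 0.16 0 0 0;-1 0.05 0.03 0.17 0 0 0;-1 0.11 0.07 0.17 0 0 0;-1 0.17 0.11 0.17 0 0 0;-1 0.23 0.15 0.17 0 0 0;-1 0.29 0.177 0.16 0 0 0;-1 0.29 0.177 0.16 0 0 0;-1 0.29 0.177 0.16 0 0 0"
}}

```text
clock: 18.85
eef_pos: [0.676, 0.0711, 0.1387]
tool_rot: [0.077, 0.997, -0.0, -0.002]
ft_force: [0.2, -0.8, -0.2]
grip_width: -0.0
grasp_force: 0.0
```

```bash
python3 ptr.py w8 | tr '|' '\n' | awk 'NR<4||NR%3==0'
python3 - <<'E'
from h import *
# where along the bar row (camera axis) does black end / pin / slide begin, w7 vs w8; leaf region darkness from top view
W=bot.camera_info('wrist');p=np.load('p.npy');g=cv2.imread('pics/w8.png',0)
ys=np.arange(54,94,2);q=proj(W,J2W(p,[(0,y,46) for y in ys])).astype(np.float32)
print(list(zip(ys.tolist(),cv2.remap(g,q[:,0],q[:,1],1)[:,0].tolist())))
T=bot.camera_info('top');g=bot.camera('top').mean(2).astype(np.float32);xs=np.arange(-60,60,5)
q=proj(T,J2W(p,[(x,14,63) for x in xs])).astype(np.float32)
print('leaf row',list(zip(xs.tolist(),cv2.remap(g,q[:,0],q[:,1],1)[:,0].astype(int).tolist())))
E
```

```text
[0.67599955 0.07113593 0.13871831] [ 7.70266310e-02  9.97027735e-01 -3.53489931e-04 -1.57127089e-03] 18.85
[[276.8 142.2]
 [310.4 142.3]]
 102 15.6 280.85 
 105 15.3 280.82 
 108 15.8 280.82 
 111 17.0 280.92 
 114 17.4 280.82 
 117 15.0 280.74 
 120 10.9 280.89 
 123 7.2 280.69 
 126 3.5 280.6 
 134 5.5 281.18 
 137 9.2 280.93 
 140 13.6 280.88 
 143 18.9 280.77 
 
[(54, 46), (56, 45), (58, 45), (60, 41), (62, 31), (64, 125), (66, 133), (68, 134), (70, 135), (72, 134), (74, 136), (76, 137), (78, 138), (80, 87), (82, 68), (84, 128), (86, 140), (88, 140), (90, 138), (92, 139)]
leaf row [(-60, 133), (-55, 132), (-50, 130), (-45, 125), (-40, 119), (-35, 113), (-30, 103), (-25, 92), (-20, 84), (-15, 79), (-10, 102), (-5, 108), (0, 101), (5, 117), (10, 147), (15, 148), (20, 150), (25, 148), (30, 146), (35, 148), (40, 142), (45, 145), (50, 86), (55, 52)]
```

```bash
python3 -c "
from workcell import bot
print(bot.job_done())"
```

```text
the job is handed in; nothing more can be done
None
```

The job is done and handed in at about 19 s, in the order asked: the stop is set to within about 0.3 mm of the rider by the camera, the bar bears on it, the drill leaf is down (its outer face at the closed height), and the arm is clear of everything.

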